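# Fit the dust nozzle and open its blast gate

### The job

Get the carving bench's dust extraction ready: slide the black crevice nozzle down onto the upright metal stub of the extraction port until it sits fully home on the collar and the stub's spring button has popped out through the hole in the nozzle's side. Then, and only then, pull the yellow tab to open the blast gate all the way, and let go. Leave the rubbing stone, relief tile, mallet and chisel where they are.

Things in the scene. Friction and masses are not known exactly. Their poses are not given: they have to be found in the camera images.
- nozzle: Loose black plastic nozzle, 0.14 kg, 145 mm tall, standing upright, socket end down (it goes onto the stub that way up). Origin: centre of its lower rim; z up the tube; +x is the side with the hole. Belled mouth 54 mm outside, 44 mm inside, narrowing within 10 mm to a 33 mm bore, 75 mm deep; tube 40 mm outside. A red stripe runs up the +x side above the hole and onto the top's edge.
- nozzle_hole (a point): Centre of the hole in the nozzle's +x side, on the tube's outer surface, 28 mm above the lower rim; hole about 19 mm wide and 18 mm high.
- nozzle_grip (a point): Centre of the nozzle's flat head, 118 mm above the lower rim; axes as the nozzle's. The head reaches from 88 to 145 mm above the rim, 26 mm thick (along x) and 56 mm wide (along y): best gripped across its 26 mm.
- port: Extraction port, fixed to the bench: green box 150 x 130 x 30 mm, on it a grey gate housing 100 x 110 mm up to 52 mm, a dark steel collar 64 mm across up to 60 mm, and the aluminium stub. Origin: on the bench under the stub's axis; z up; +x is the side where the spring button sticks out (short red line on the housing there); +y is the way the gate opens.
- collar (a point): Centre of the collar's top face, 60 mm above the bench, on which the nozzle's lower rim rests when fully home.
- stub_top (a point): Centre of the stub's top, 115 mm above the bench. The stub is 30 mm in diameter, its top 10 mm tapering to 18 mm.
- button_tip (a point): Tip of the brass spring button (14 mm dome), 7 mm out of the stub's +x side, 88 mm above the bench (28 mm above the collar). The nozzle's bell pushes it in on the way down; that takes a light push of a few newtons (allow 15 N), more than the nozzle's weight. It pops out if the hole faces it within about 8 degrees.
- button (a joint): Spring button travel in m: 0 fully out, about 0.005 while the tube wall covers it, 0.008 at most.
- gate (a joint): Blast gate travel in m: 0 shut, 0.050 fully open (pulled out along the port's +y); slides stiffly (3 N) and stays where it is left. Starts at or near shut.
- gate_tab (a point): Centre of the top of the gate's upright yellow tab, 82 mm above the bench, 100 mm from the stub's axis along the port's +y when shut and 150 mm when fully open. The tab is 12 mm thick (along the port's y), 36 mm wide (along x) and 44 mm high. It moves with the gate.
- rubstone: Bystander: loose reddish rubbing stone 90 x 45 x 30 mm lying on the bench; origin centre of its underside.
- relief: Bystander: loose limestone relief tile 180 x 180 x 28 mm; origin centre of its underside.
- mallet: Bystander: loose cream carving mallet standing on its head, 114 mm across, dark handle up to 235 mm; origin centre of its underside.
- chisel: Bystander: loose steel chisel 200 mm long, lying flat; origin near its middle, x along it.
Things that resemble listed ones, but are neither listed nor needed, are in the scene too. Leave any pink look-alike of the port alone.

How it is judged:
By the outcome, as a careful person would: the job done as asked, in the order asked, and still so for the second after the job is handed in, with the robot touching nothing.
It also fails if it takes over 54 s, if anything falls off the work surface, if the arm or the gripper's body presses on something with over 40 N, if the wrist force passes 120 N, or if a joint passes its speed limit or range.

### The arm

A 6-joint arm with a two-finger parallel gripper is mounted at the origin on the work surface. World frame = base frame: x ahead of the robot, y to its left, z up, the work surface at z = 0. Lengths are in m, angles in degrees, forces in N, time in s.
With the tool pointing down it reaches from about 0.4 to 0.825 m from the base axis. Payload 7 kg.
Tool frame: the origin (TCP) lies at the very end of the fingers, on their centre line; the grasp point (between the pads) lies 19 mm behind it (ctrl.grasp_offset is the distance from the TCP to the grasp point, in m); z points along the fingers, y is the line along which they close (so a half turn about z gives the same grasp; the last joint's range is limited). The gripper opens to 88 mm and grips with 3 to 60 N. Pads are 19 mm wide; open, the fingers measure 130 mm over their backs; the gripper's body (78 mm by 193 mm) begins 47 mm behind the grasp point.
Start: joints at [-53.05, 20.546, 0.682, 0, -70.136, -16.507], TCP at [0.236, -0.632, 0.227] pointing down, gripper open.
Joint ranges: [-176.03, 176.03], [-82.01, 121.73], [-58.28, 71.71], [-173.87, 95.51], [-174.79, -0.11], [-173.66, 173.66]. Speed limits (degrees/s): [136.94, 136.94, 172.46, 180, 180, 180].

### API

Orientations are given as [roll, pitch, yaw] about the fixed x, y, z axes, in that order (R = Rz(yaw) Ry(pitch) Rx(roll)).
In Python, from plant import ctrl gives the robot as it stands. The module is installed in compiled form; this text tells all that it offers.
- The arm moves only by the tool jog_arm, never from a script. Its argument "plan" is a list that holds one entry, the list of rows, each a list of 7 numbers: the opening, from 0 (shut) to 1 (fully open), then the shift along the tool's x, y, z in m, then the turn, a rotation vector about the tool's x, y, z in degrees. A call has 1 to 20 rows; each row is the pose to reach, as a shift and turn from the pose commanded when the call began, along the tool's axes at that moment; what a row does not reach only later rows make up. A row lasts 1/8 s, in which the tool goes at most 62.5 mm and 10.7 degrees, less where a joint would pass 70% of its speed; a pose out of reach is approached as far as the arm can. A call with a gripper value outside its range is refused whole. The fingers move at their own pace and stop on an object; the grip force is fixed at half the most. Time passes only in rows, so rows that repeat a pose let the fingers close. It gives the time, the measured TCP pose, the force, the opening and the grip force at its end, in the units of the state.
- ctrl.get_obs(): the state, without advancing time (a new reading comes with each control period).
- ctrl.snapshot(name): name is "side" or "top"; returns a dict with "image" (420x560x3 uint8, red, green, blue), "vertical_fov" (degrees; the focal length in pixels is half the picture's height over the tangent of half this angle, whatever the lens; pixels are square), "cx", "cy" (the principal point, pixels), "R" (3x3) and "t" (3): a world point X has camera coordinates R X + t. Camera axes: x right, y down, z forward; pixel columns grow to the right and rows downward; lengths in m; the calibration is good to about 2 mm. A picture is of the moment at which its call begins. There is no depth.
- ctrl.close_job(): hands the job in; it is judged then, once.
The state is a dict: "clock": time; "joint_pos": joint angles; "qvel": joint speeds; "tau": joint torques, N m; "tool_pos": TCP position; "orientation": TCP orientation; "force": force on the tool from outside, world axes, zero at the start; "moment": the same for the moment, N m; "opening": finger opening in m; "gripper_force": force on a finger pad.
Only numpy, scipy, OpenCV 4.12 (cv2) and the standard library are available. Lean on these libraries where they do the work, as an engineer would, in place of code of your own. Each camera call takes 0.05 s, during which the arm holds its last target. There are 200 camera calls.

## Working session

There is one attempt and no reset: what is moved stays moved. The work goes in short steps, Python scripts to look and compute and a tool call to move; the robot and the scene stay as the last step left them, time stands still between calls to the robot, and variables do not carry over. Pictures are saved under pics/ and viewed, at most 10 in all, crops included, and the job is handed in when it is done.

Besides the shell and the picture viewer there is one more tool, called after "Request:" by a JSON object that holds its "method" and its "body", one argument or row to a line. jog_arm: Moves the arm, as the interface text tells. Its arguments: {"type":"object","properties":{"plan":{"type":"array","items":{"type":"array","items":{"type":"array","items":{"type":"number"}}}}},"required":["plan"]}

```bash
mkdir -p pics
cat > h.py <<'E'
import numpy as np, cv2, pickle
from plant import ctrl
def snap(n,save=None):
    s=ctrl.snapshot(n); 
    if save: cv2.imwrite('pics/'+save,s['image'][:,:,::-1])
    return s
def K(s):
    f=s['image'].shape[0]/2/np.tan(np.radians(s['vertical_fov'])/2); return f,s['cx'],s['cy']
def ray(s,u,v):
    f,cx,cy=K(s); R=np.array(s['R']);t=np.array(s['t'])
    return -R.T@t, R.T@np.array([(u-cx)/f,(v-cy)/f,1])
def onz(s,u,v,z):
    c,d=ray(s,u,v); return c+d*(z-c[2])/d[2]
def proj(s,X):
    f,cx,cy=K(s); p=np.array(s['R'])@np.array(X)+np.array(s['t']); return np.array([cx+f*p[0]/p[2],cy+f*p[1]/p[2]])
def tri(s1,p1,s2,p2):
    a,d=ray(s1,*p1);b,e=ray(s2,*p2)
    k=np.linalg.lstsq(np.c_[d,-e],b-a,rcond=None)[0]
    P,Q=a+d*k[0],b+e*k[1]; return (P+Q)/2,np.linalg.norm(P-Q)
E
python3 - <<'E'
from h import *
a=snap('top','top0.png');b=snap('side','side0.png')
pickle.dump((a,b),open('s0.pkl','wb'))
for s in(a,b):print(ray(s,280,210),K(s))
print(ctrl.get_obs())
E
```

```text
(array([0.31746764, 0.04476184, 1.08783736]), array([ 0.18072642, -0.02122669, -0.98336557])) (np.float64(419.9787597366154), 277.7411645932746, 205.9821393794006)
(array([0.24707086, 1.04807595, 0.83347585]), array([ 0.24860559, -0.79576604, -0.55288643])) (np.float64(454.9403715174794), 291.0313849094788, 215.45484090439814)
{'clock': 0.1, 'joint_pos': array([-5.30512961e+01,  2.05880720e+01,  6.38095915e-01, -1.79592487e-02,
       -7.01349255e+01, -1.65075571e+01]), 'qvel': array([-0.00522977, -0.08362583,  0.1793174 ,  0.0139961 , -0.05489791,
        0.03004665]), 'tau': array([-2.53629754e-03, -5.84164274e+01,  2.93748200e+01,  7.01565519e+00,
        1.00851417e-02, -4.03062415e-05]), 'tool_pos': array([ 0.23556864, -0.63208954,  0.22570026]), 'orientation': array([ 1.79913800e+02, -7.93864718e-03, -1.59564962e+02]), 'force': array([0.19662515, 0.66744595, 0.0245808 ]), 'moment': array([-0.01854989,  0.01806503, -0.00828109]), 'gripper_force': 0.0, 'opening': 0.08779791405941069}
```

View pics/top0.png

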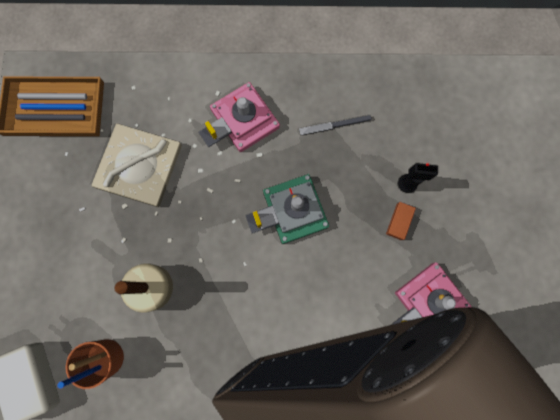

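View pics/side0.png

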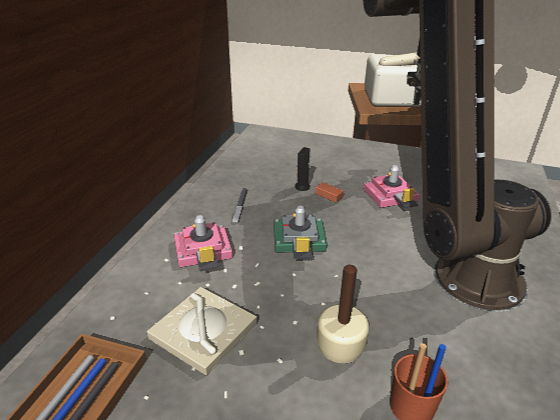

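The top view shows the green port with its stub near (297,203) and its yellow tab at (256,219). The two pink look-alikes are at (243,115) and (437,300). The nozzle's base is near (408,184) and its head top near (425,171). Only the green port and the black tube fit the description, so I'll enlarge both in one crop to confirm.

Run:
```python
from h import *
a,b=pickle.load(open('s0.pkl','rb'))
def cr(s,x,y,w=100,h=75):
    return cv2.resize(s['image'][y:y+h,x:x+w,::-1],(400,300),interpolation=cv2.INTER_CUBIC)
cv2.imwrite('pics/crop.png',np.vstack([np.hstack([cr(a,240,170),cr(a,380,145,64,48)]),np.hstack([cr(b,255,195,88,66),cr(b,270,140,80,60)])]))
```

```text
(no output)
```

View pics/crop.png

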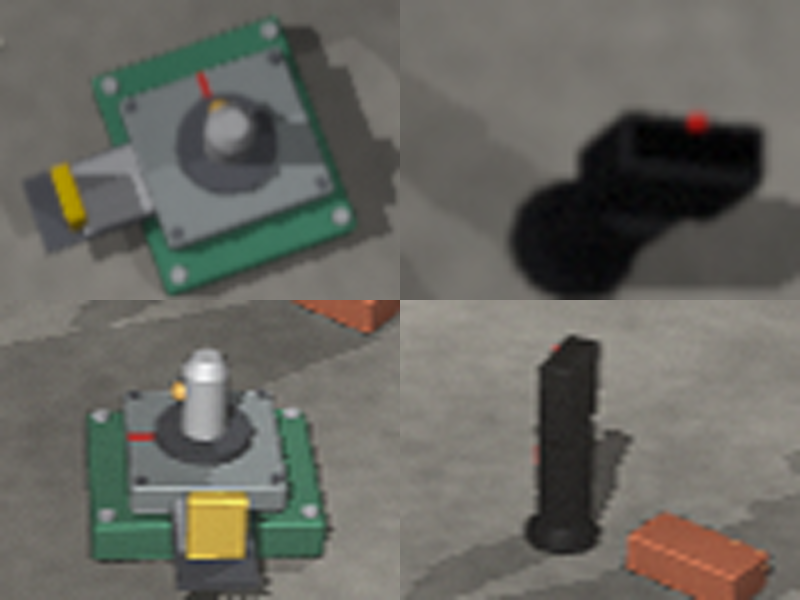

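The crops confirm the green port: red line and brass button on the side away from the robot, yellow tab to the left in the top view. They also confirm the black nozzle, with its stripe at about (427.5,164.5). Now I'll work out positions and yaws.

Run:
```python
from h import *
a,b=pickle.load(open('s0.pkl','rb'))
P=lambda x,y:(x/4+240-.4,y/4+170-.4)
N=lambda x,y:((x-400)/6.25+380-.4,y/6.25+145-.4)
B=lambda x,y:(x/(400/88)+255-.4,(y-300)/(400/88)+195-.4)
C=lambda x,y:((x-400)/5+270-.4,(y-300)/5+140-.4)
an=lambda d:np.degrees(np.arctan2(d[1],d[0]))
for z,q in((.052,[(130,105),(275,58),(320,182),(178,235)]),(.03,[(108,85),(268,30),(341,215),(178,274)])):
    w=np.array([onz(a,*P(*p),z) for p in q]); print('ctr',w.mean(0),[an(w[i]-w[j]) for i,j in((0,1),(3,2),(1,2),(0,3))],[np.linalg.norm(w[i]-w[j]) for i,j in((0,1),(1,2))])
print('stubtop',onz(a,*P(229,124),.115),tri(a,P(229,124),b,B(207,356)))
print('collar',onz(a,*P(227,144),.06), 'tab',onz(a,*P(67,192),.082))
r=[onz(a,*P(*p),.052) for p in((200,75),(210,97))];print('red',r,an(r[0]-r[1]))
w=[onz(a,*N(*p),.145) for p in((630,112),(762,128),(697,122))];print('head edge',w,an(w[0]-w[1]),np.linalg.norm(w[0]-w[1]))
print('nozzle base side',onz(b,*C(563,538),.0),'top',onz(b,*C(570,352),.145))
# nozzle dark mask
hs=a['image'].max(2); m=(hs<45).astype(np.uint8); m[:, :380]=0;m[:145]=0;m[200:]=0;m[:,450:]=0
c=max(cv2.findContours(m,0,2)[0],key=cv2.contourArea); print(cv2.boundingRect(c),c[:,0].tolist())
im=a['image'][145:200,390:445,::-1].astype(float)
cv2.imwrite('pics/n.png',cv2.resize(np.clip(im*3.5,0,255).astype(np.uint8),(600,600),interpolation=cv2.INTER_CUBIC))
```

```text
ctr [ 0.51892444 -0.01800135  0.052     ] [np.float64(108.56575426957977), np.float64(110.72224959345583), np.float64(18.7815136262835), np.float64(20.007134344753368)] [np.float64(0.09707672349769736), np.float64(0.08431255828766453)]
ctr [ 0.51963669 -0.01793427  0.03      ] [np.float64(109.66641884621733), np.float64(110.05095038437966), np.float64(20.33256444435864), np.float64(20.144601910941812)] [np.float64(0.11035038018782181), np.float64(0.12963018175054122)]
stubtop [ 0.51901389 -0.01615347  0.115     ] (array([ 0.51866194, -0.01598329,  0.11745647]), np.float64(0.00030955724309086777))
collar [ 0.51766309 -0.01824185  0.06      ] tab [0.48340158 0.08042199 0.082     ]
red [array([ 0.56370105, -0.00197368,  0.052     ]), array([ 0.54944779, -0.00822509,  0.052     ])] 23.682016523377186
head edge [array([ 0.60507135, -0.29584098,  0.145     ]), array([ 0.59908546, -0.34527711,  0.145     ]), array([ 0.6012997 , -0.32088839,  0.145     ])] 83.09603725197701 0.0497972035512009
nozzle base side [ 0.59106419 -0.31766943  0.        ] top [ 0.5924787  -0.32176467  0.145     ]
(398, 164, 40, 29) [[415, 164], [412, 167], [411, 167], [409, 169], [409, 173], [408, 174], [405, 174], [404, 175], [403, 175], [402, 176], [401, 176], [399, 178], [399, 180], [398, 181], [398, 185], [399, 186], [399, 187], [403, 191], [405, 191], [406, 192], [411, 192], [412, 191], [413, 191], [416, 188], [416, 187], [417, 186], [417, 185], [419, 183], [420, 183], [423, 180], [424, 180], [425, 179], [430, 179], [432, 177], [433, 177], [437, 173], [437, 166], [434, 166], [433, 165], [430, 165], [429, 166], [426, 166], [424, 164]]
```

View pics/n.png

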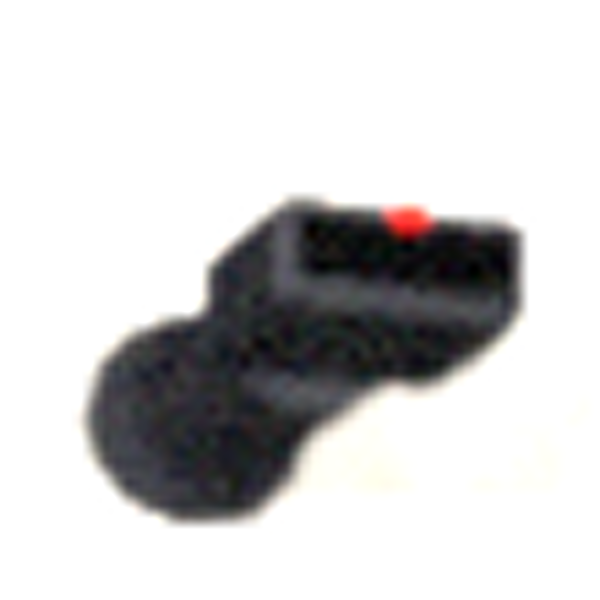

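The enlarged view puts the head's far top edge from (285,203) to (522,228) with the stripe at (408,220). The bell circle is centred near (193,417).

```bash
cat >> h.py <<'E'
from scipy.spatial.transform import Rotation as Rn
def go(p,yaw):
    o=ctrl.get_obs(); R0=Rn.from_euler('xyz',o['orientation'],degrees=True)
    R1=Rn.from_euler('xyz',[180,0,yaw],degrees=True)
    print('t',o['clock'],'pos',o['tool_pos'].round(4),'ori',o['orientation'].round(2),'F',o['force'].round(1),'op',round(o['opening'],4),round(o['gripper_force'],1))
    print('shift',R0.inv().apply(np.array(p)-o['tool_pos']).round(4),'turn',(R0.inv()*R1).as_rotvec(degrees=True).round(2))
E
python3 - <<'E'
from h import *
a,b=pickle.load(open('s0.pkl','rb'))
N=lambda x,y:(x/10.909+390-.45,y/10.909+145-.45)
w=[onz(a,*N(*p),.145) for p in((285,203),(522,228),(408,210))];d=w[0]-w[1]
print(w,np.degrees(np.arctan2(d[1],d[0])),np.linalg.norm(d))
yw=np.degrees(np.arctan2(d[1],d[0]))-90
print('ctr from head',(w[0]+w[1])/2-.013*np.array([np.cos(np.radians(yw)),np.sin(np.radians(yw)),0]))
print('ctr from bell',onz(a,*N(193,417),.004))
go([.5915,-.319,.165],yw-90)
E
```

```text
[array([ 0.60350508, -0.29403311,  0.145     ]), array([ 0.59818232, -0.34492938,  0.145     ]), array([ 0.60207736, -0.32054061,  0.145     ])] 84.0296876082876 0.051173838070917674
ctr from head [ 0.58791421 -0.31812908  0.145     ]
ctr from bell [ 0.59169963 -0.31864128  0.004     ]
t 0.1 pos [ 0.2356 -0.6321  0.2257] ori [ 1.7991e+02 -1.0000e-02 -1.5956e+02] F [0.2 0.7 0. ] op 0.0878 0.0
shift [-0.4429  0.169   0.0609] turn [ 8.000e-02  4.000e-02 -6.359e+01]
```

Request:
{"method": "jog_arm", "body": {
  "plan": [
    [[1,-0.2,0.08,0,0,0,-30],[1,-0.442,0.169,0.0,0,0,-63.6],[1,-0.442,0.169,0.0,0,0,-63.6],[1,-0.442,0.169,0.0,0,0,-63.6],[1,-0.442,0.169,0.0,0,0,-63.6],[1,-0.442,0.169,0.0,0,0,-63.6],[1,-0.442,0.169,0.0,0,0,-63.6],[1,-0.442,0.169,0.0,0,0,-63.6],[1,-0.442,0.169,0.0,0,0,-63.6],[1,-0.442,0.169,0.0,0,0,-63.6],[1,-0.442,0.169,0.0,0,0,-63.6],[1,-0.442,0.169,0.0,0,0,-63.6],[1,-0.442,0.169,0.03,0,0,-63.6],[1,-0.442,0.169,0.03,0,0,-63.6]]
  ]
}}

```text
clock: 1.85
tool_pos: [0.5891, -0.3197, 0.1945]
orientation: [179.8, 0.1, -96.0]
force: [0.5, -0.1, -0.9]
opening: 0.0876
gripper_force: 0.0
```

Run:
```python
from h import *
a=snap('top','top1.png');b=snap('side','side1.png')
c=a['image'][120:220,360:480];d=b['image'][100:200,240:360]
cv2.imwrite('pics/m1.png',np.hstack([cv2.resize(np.clip(k[:,:,::-1]*2.0,0,255).astype(np.uint8),(400,333)) for k in(c,d)]))
go([.590,-.3185,.097],-96)
```

```text
t 1.95 pos [ 0.5907 -0.3203  0.1972] ori [ 1.7999e+02 -3.0000e-02 -9.5980e+01] F [0.2 0.3 1.1] op 0.0875 0.0
shift [-0.0017  0.0009  0.1002] turn [ 0.01 -0.03  0.02]
```

View pics/m1.png

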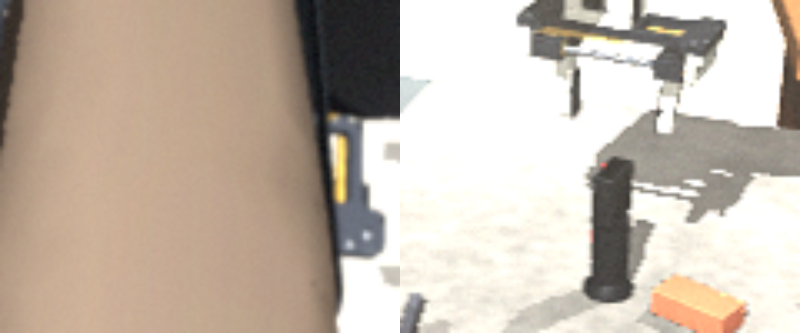

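The side view shows the open fingers on either side of the nozzle, with room to spare. I'll go down and grip.

Request:
{"method": "jog_arm", "body": {
  "plan": [
    [[1,-0.002,0.0,0.03,0,0,0],[1,-0.002,0.0,0.06,0,0,0],[1,-0.002,0.0,0.085,0,0,0],[1,-0.002,0.0,0.1,0,0,0],[1,-0.002,0.0,0.1,0,0,0],[1,-0.002,0.0,0.1,0,0,0],[0,-0.002,0.0,0.1,0,0,0],[0,-0.002,0.0,0.1,0,0,0],[0,-0.002,0.0,0.1,0,0,0],[0,-0.002,0.0,0.1,0,0,0],[0,-0.002,0.0,0.1,0,0,0],[0,-0.002,0.0,0.1,0,0,0],[0,-0.002,0.0,0.1,0,0,0],[0,-0.002,0.0,0.1,0,0,0]]
  ]
}}

```text
clock: 3.7
tool_pos: [0.591, -0.3177, 0.0964]
orientation: [180.0, 0.0, -96.0]
force: [-0.2, 0.8, 0.5]
opening: 0.026
gripper_force: 30.0
```

Run:
```python
from h import *
for _ in range(3):
    snap('side'); go([.519,-.0175,.26],-70)
```

```text
t 3.75 pos [ 0.591  -0.3177  0.0964] ori [ 1.7999e+02  1.0000e-02 -9.5960e+01] F [-0.1 -1.2 -0.9] op 0.0258 30.0
shift [-0.2911  0.1028 -0.1636] turn [ 1.000e-02  1.000e-02 -2.596e+01]
t 3.8 pos [ 0.591  -0.3177  0.0964] ori [ 1.7999e+02  1.0000e-02 -9.5960e+01] F [ 0.6  1.3 -0.4] op 0.0257 30.0
shift [-0.2911  0.1028 -0.1635] turn [ 1.000e-02  1.000e-02 -2.596e+01]
t 3.85 pos [ 0.591  -0.3177  0.0964] ori [179.99   0.   -95.96] F [ 0.6 -0.6 -0.8] op 0.0258 30.0
shift [-0.2911  0.1028 -0.1635] turn [ 1.000e-02  1.000e-02 -2.596e+01]
```

Request:
{"method": "jog_arm", "body": {
  "plan": [
    [[0,0,0,-0.05,0,0,0],[0,0,0,-0.1,0,0,0],[0,0,0,-0.15,0,0,0],[0,-0.02,0.007,-0.164,0,0,-3],[0,-0.06,0.021,-0.164,0,0,-7],[0,-0.1,0.035,-0.164,0,0,-11],[0,-0.14,0.05,-0.164,0,0,-15],[0,-0.18,0.064,-0.164,0,0,-19],[0,-0.22,0.078,-0.164,0,0,-23],[0,-0.25,0.09,-0.164,0,0,-26],[0,-0.275,0.098,-0.164,0,0,-26],[0,-0.291,0.103,-0.164,0,0,-26],[0,-0.291,0.103,-0.164,0,0,-26],[0,-0.291,0.103,-0.164,0,0,-26],[0,-0.291,0.103,-0.164,0,0,-26],[0,-0.291,0.103,-0.164,0,0,-26]]
  ]
}}

```text
clock: 5.85
tool_pos: [0.5189, -0.0182, 0.2604]
orientation: [180.0, 0.0, -70.0]
force: [-0.4, -0.1, -1.6]
opening: 0.0258
gripper_force: 30.0
```

Run:
```python
from h import *
a=snap('top');b=snap('side')
pickle.dump((a,b),open('s1.pkl','wb'))
c=a['image'][140:260,220:380];d=b['image'][125:260,220:380]
cv2.imwrite('pics/m2.png',np.hstack([cv2.resize(np.clip(k[:,:,::-1]*1.3,0,255).astype(np.uint8),None,fx=2.5,fy=2.5,interpolation=cv2.INTER_CUBIC)[:300] if 0 else cv2.resize(np.clip(k[:,:,::-1]*1.3,0,255).astype(np.uint8),(400,338),interpolation=cv2.INTER_CUBIC) for k in(c,d)]))
go([.519,-.0175,.26],-70)
```

```text
t 5.95 pos [ 0.5189 -0.018   0.2605] ori [179.99  -0.   -70.  ] F [-0.8  0.9 -0.7] op 0.0259 30.0
shift [-0.0005 -0.0003  0.0005] turn [ 0.01 -0.    0.  ]
```

View pics/m2.png

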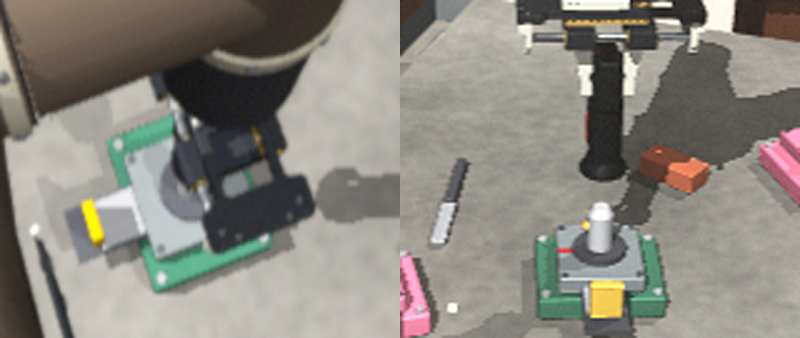

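The side view shows the bell at about (601,168) above the stub top at (600,207), in crop pixels, with the stripe on the button's side. I'll check the depth offset numerically.

Run:
```python
from h import *
a,b=pickle.load(open('s1.pkl','rb'))
q=b['image'].max(2).astype(int)
print(proj(b,[.519,-.018,.115]),'bell exp bottom near',proj(b,[.519,-.018+.027,.164]),'L/R',proj(b,[.546,-.018,.164]),proj(b,[.492,-.018,.164]))
for v in range(176,200):
    x=np.where(q[v,280:325]<60)[0]; print(v,(x.min()+280,x.max()+280,len(x)) if len(x) else '')
# stub columns (bright, low sat) 
h=cv2.cvtColor(b['image'],cv2.COLOR_RGB2HSV)
for v in range(203,232,3):
    print(v,''.join('%4d'%t for t in b['image'][v,286:314].max(1)))
```

```text
[300.23833325 207.26378313] bell exp bottom near [298.21213298 197.56296437] L/R [291.64225972 191.18750856] [310.04813801 194.34395173]
176 (np.int64(295), np.int64(308), 14)
177 (np.int64(295), np.int64(308), 14)
178 (np.int64(295), np.int64(308), 14)
179 (np.int64(295), np.int64(308), 14)
180 (np.int64(295), np.int64(308), 14)
181 (np.int64(295), np.int64(309), 15)
182 (np.int64(295), np.int64(316), 15)
183 (np.int64(296), np.int64(318), 14)
184 (np.int64(296), np.int64(318), 14)
185 (np.int64(295), np.int64(315), 16)
186 (np.int64(295), np.int64(315), 16)
187 (np.int64(294), np.int64(308), 15)
188 (np.int64(293), np.int64(309), 17)
189 (np.int64(293), np.int64(310), 18)
190 (np.int64(292), np.int64(310), 19)
191 (np.int64(292), np.int64(314), 21)
192 (np.int64(292), np.int64(311), 20)
193 (np.int64(292), np.int64(315), 21)
194 (np.int64(293), np.int64(316), 22)
195 (np.int64(294), np.int64(319), 24)
196 (np.int64(296), np.int64(321), 22)
197 (np.int64(300), np.int64(323), 12)
198 (np.int64(312), np.int64(322), 9)
199 (np.int64(312), np.int64(322), 7)
203  125 126 129 129 121 119 
[... 440 characters left out ...]
15  123 129 134 138 141 141 150 195 231 203 143 156 163 165 162 153 141 125  95  77  82  81  81 136 158 109  77 100
218  136 136 135 138 139 125  91  76  67 103 143 157 162 164 162 156 140 120  88  50  59 108 139 136 132 137 133 136
221  138 138 130 100  75  77  80  76  82 116 146 158 164 165 161 151 138 118  84  62  77  75  74  86 122 137 136 136
224  165 155 113  71  67  67  68  65  64  95 142 166 166 165 162 153 137 109  84  77  79  80  78  75  64 106 134 134
227  128 113 114  98  68  59  65  66  65  69  66  61  74  77  77  76  79  81  80  77  80  69  51  60 109 135 135 136
230  113 110 109 110 111 112 113 111  92  71  67  68  67  68  69  65  62  62  60  71 116 144 138 133 131 134 136 137
```

The bell and stub agree with the expected projections to within a pixel, about 2 mm. I'll lower it in stages and watch the force.

Request:
{"method": "jog_arm", "body": {
  "plan": [
    [[0,0,0,0.03,0,0,0],[0,0,0,0.045,0,0,0],[0,0,0,0.052,0,0,0],[0,0,0,0.057,0,0,0],[0,0,0,0.062,0,0,0],[0,0,0,0.066,0,0,0],[0,0,0,0.07,0,0,0],[0,0,0,0.07,0,0,0],[0,0,0,0.07,0,0,0]]
  ]
}}

```text
clock: 7.08
tool_pos: [0.519, -0.0176, 0.1907]
orientation: [-180.0, -0.0, -70.0]
force: [0.2, 0.4, -1.9]
opening: 0.0258
gripper_force: 30.0
```

Request:
{"method": "jog_arm", "body": {
  "plan": [
    [[0,0,0,0.004,0,0,0],[0,0,0,0.008,0,0,0],[0,0,0,0.012,0,0,0],[0,0,0,0.016,0,0,0],[0,0,0,0.02,0,0,0],[0,0,0,0.02,0,0,0],[0,0,0,0.02,0,0,0]]
  ]
}}

```text
clock: 7.95
tool_pos: [0.5193, -0.0171, 0.1698]
orientation: [-180.0, 0.0, -70.0]
force: [4.6, 2.9, -3.7]
opening: 0.0257
gripper_force: 30.0
```

Request:
{"method": "jog_arm", "body": {
  "plan": [
    [[0,0,0,0.003,0,0,0],[0,0,0,0.006,0,0,0],[0,0,0,0.009,0,0,0],[0,0,0,0.011,0,0,0],[0,0,0,0.0125,0,0,0],[0,0,0,0.0135,0,0,0],[0,0,0,0.0135,0,0,0],[0,0,0,0.0135,0,0,0]]
  ]
}}

```text
clock: 8.95
tool_pos: [0.5183, -0.0179, 0.1568]
orientation: [179.9, 0.0, -70.0]
force: [0.2, 1.2, -1.7]
opening: 0.026
gripper_force: 30.0
```

Request:
{"method": "jog_arm", "body": {
  "plan": [
    [[0,0,0,0.0005,0,0,0],[0,0,0,0.001,0,0,0],[0,0,0,0.0015,0,0,0],[0,0,0,0.0015,0,0,0],[0,0,0,0.0015,0,0,0]]
  ]
}}

```text
clock: 9.57
tool_pos: [0.5187, -0.0179, 0.1563]
orientation: [180.0, -0.0, -69.9]
force: [-2.7, -0.6, 6.3]
opening: 0.0259
gripper_force: 30.0
```

Run:
```python
from h import *
b=snap('side');d=b['image'][170:260,250:350]
cv2.imwrite('pics/m3.png',cv2.resize(np.clip(d[:,:,::-1]*1.5,0,255).astype(np.uint8),(660,594),interpolation=cv2.INTER_CUBIC))
go([.519,-.0175,.26],-70)
```

```text
t 9.625 pos [ 0.5187 -0.0179  0.1563] ori [ 1.7999e+02 -3.0000e-02 -6.9940e+01] F [-2.9 -0.1  6.5] op 0.0256 30.0
shift [-0.0002 -0.0004 -0.1037] turn [ 0.01 -0.03  0.06]
```

View pics/m3.png

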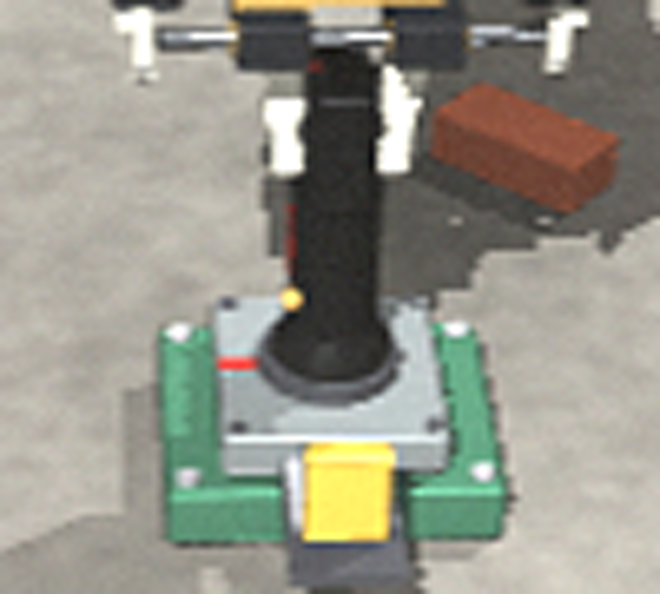

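The brass button at (291,298) stands out through the hole, and the bell rests on the collar with 6 N of contact force. I'll release and go up.

Request:
{"method": "jog_arm", "body": {
  "plan": [
    [[1,0,0,-0.001,0,0,0],[1,0,0,-0.001,0,0,0],[1,0,0,-0.001,0,0,0],[1,0,0,-0.001,0,0,0],[1,0,0,-0.001,0,0,0],[1,0,0,-0.03,0,0,0],[1,0,0,-0.06,0,0,0],[1,0,0,-0.09,0,0,0],[1,-0.05,0,-0.09,0,0,0],[1,-0.104,0,-0.09,0,0,0],[1,-0.104,0,-0.09,0,0,0],[1,-0.104,0,-0.09,0,0,0]]
  ]
}}

```text
clock: 11.12
tool_pos: [0.4831, 0.0803, 0.2456]
orientation: [-180.0, -0.0, -69.9]
force: [0.4, -0.0, -0.0]
opening: 0.0871
gripper_force: 0.0
```

Run:
```python
from h import *
b=snap('side');d=b['image'][130:265,220:380]
cv2.imwrite('pics/m4.png',cv2.resize(np.clip(d[:,:,::-1]*1.4,0,255).astype(np.uint8),(700,590),interpolation=cv2.INTER_CUBIC))
go([.4834,.0800,.054],-70)
m=cv2.inRange(cv2.cvtColor(b['image'],cv2.COLOR_RGB2HSV),(22,150,90),(32,255,255));m[:210]=0;m[:,:280]=0;m[:,325:]=0
r=cv2.boundingRect(m);print(r)
u=r[0]+(r[2]-1)/2
print('tab front-top row',proj(b,[.4834-.002,.0804+.006,.082]), 'obs u',u)
```

```text
t 11.175 pos [0.4833 0.0798 0.2456] ori [ 1.800e+02 -1.000e-02 -6.995e+01] F [ 0.   0.5 -0.2] op 0.0875 0.0
shift [-0.0002 -0.0002  0.1916] turn [ 0.   -0.01  0.05]
(296, 237, 13, 15)
tab front-top row [302.88054593 239.674755  ] obs u 302.0
```

View pics/m4.png

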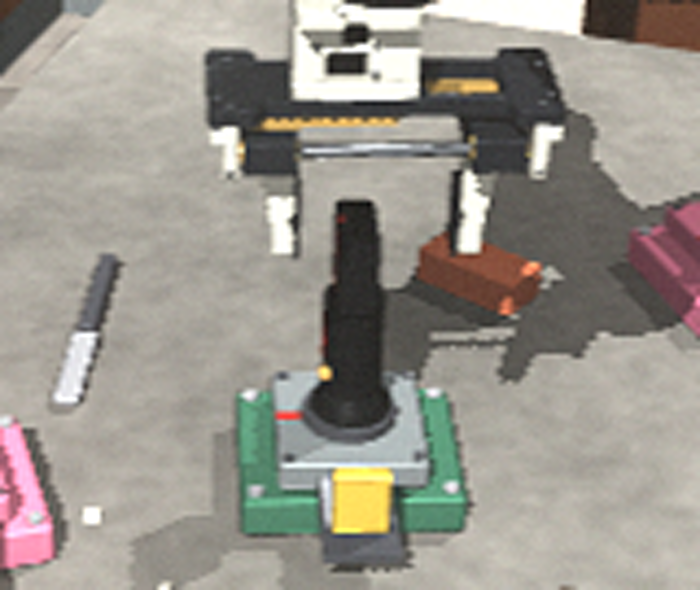

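The nozzle stays home with the button out at about (324,373), and the fingers are above the tab. I'll descend and grip the tab.

Request:
{"method": "jog_arm", "body": {
  "plan": [
    [[1,0,0,0.05,0,0,0],[1,0,0,0.1,0,0,0],[1,0,0,0.14,0,0,0],[1,0,0,0.17,0,0,0],[1,0,0,0.19,0,0,0],[1,0,0,0.19,0,0,0],[1,0,0,0.19,0,0,0],[0,0,0,0.19,0,0,0],[0,0,0,0.19,0,0,0],[0,0,0,0.19,0,0,0],[0,0,0,0.19,0,0,0],[0,0,0,0.19,0,0,0],[0,0,0,0.19,0,0,0]]
  ]
}}

```text
clock: 12.8
tool_pos: [0.484, 0.0805, 0.0557]
orientation: [-179.9, 0.0, -69.9]
force: [2.9, 0.9, -1.0]
opening: 0.0359
gripper_force: 30.0
```

Request:
{"method": "jog_arm", "body": {
  "plan": [
    [[0,-0.008,0,0,0,0,0],[0,-0.016,0,0,0,0,0],[0,-0.024,0,0,0,0,0],[0,-0.032,0,0,0,0,0],[0,-0.038,0,0,0,0,0],[0,-0.042,0,0,0,0,0],[0,-0.044,0,0,0,0,0],[0,-0.044,0,0,0,0,0]]
  ]
}}

```text
clock: 13.8
tool_pos: [0.4691, 0.1221, 0.0557]
orientation: [-179.9, 0.0, -69.9]
force: [5.1, 1.3, -4.3]
opening: 0.0356
gripper_force: 30.0
```

Request:
{"method": "jog_arm", "body": {
  "plan": [
    [[0,-0.002,0,0,0,0,0],[0,-0.003,0,0,0,0,0],[0,-0.004,0,0,0,0,0],[0,-0.005,0,0,0,0,0],[0,-0.005,0,0,0,0,0]]
  ]
}}

```text
clock: 14.42
tool_pos: [0.4682, 0.1242, 0.0557]
orientation: [-180.0, -0.2, -69.9]
force: [17.8, -17.7, -8.3]
opening: 0.0357
gripper_force: 30.0
```

It moved 2 mm of the 5 mm commanded while the resistance rose to 25 N, and the tab is now 151 mm from the stub's axis. That is the open stop, so I'll let go and go up.

Request:
{"method": "jog_arm", "body": {
  "plan": [
    [[1,-0.004,0,0,0,0,0],[1,-0.004,0,0,0,0,0],[1,-0.004,0,0,0,0,0],[1,-0.004,0,0,0,0,0],[1,-0.004,0,0,0,0,0],[1,-0.004,0,-0.05,0,0,0],[1,-0.004,0,-0.1,0,0,0],[1,-0.004,0,-0.16,0,0,0],[1,-0.004,0,-0.2,0,0,0],[1,-0.004,0,-0.22,0,0,0],[1,-0.004,0,-0.22,0,0,0],[1,-0.004,0,-0.22,0,0,0]]
  ]
}}

```text
clock: 15.92
tool_pos: [0.4645, 0.1297, 0.2747]
orientation: [179.9, 0.0, -70.0]
force: [-0.5, -0.7, -0.4]
opening: 0.0875
gripper_force: 0.0
```

Run:
```python
from h import *
b=snap('side');cv2.imwrite('pics/m5.png',cv2.resize(np.clip(b['image'][130:280,210:390,::-1]*1.4,0,255).astype(np.uint8),(720,600),interpolation=cv2.INTER_CUBIC))
go([.468,.124,.27],-70)
m=cv2.inRange(cv2.cvtColor(b['image'],cv2.COLOR_RGB2HSV),(22,150,90),(32,255,255));m[:225]=0;m[:,:280]=0;m[:,325:]=0
print(cv2.boundingRect(m))
for d in(.145,.15):
    c=np.array([.519,-.018])
    y=np.array([-.342,.94]);x=np.array([.94,.342])
    print(d,[proj(b,[*(c+y*(d+e)),z]).round(1) for e,z in((-.006,.082),(.006,.082),(.006,.038))])
```

```text
t 15.975 pos [0.4644 0.1296 0.2744] ori [ 1.7989e+02 -1.0000e-02 -6.9960e+01] F [ 0.3 -0.1 -0.5] op 0.0876 0.0
shift [ 0.0065 -0.0014  0.0044] turn [ 0.11 -0.01  0.04]
(297, 248, 14, 15)
0.145 [array([303.9, 246. ]), array([304.3, 248.8]), array([303.7, 261.6])]
0.15 [array([304. , 247.2]), array([304.4, 250. ]), array([303.8, 262.8])]
```

View pics/m5.png

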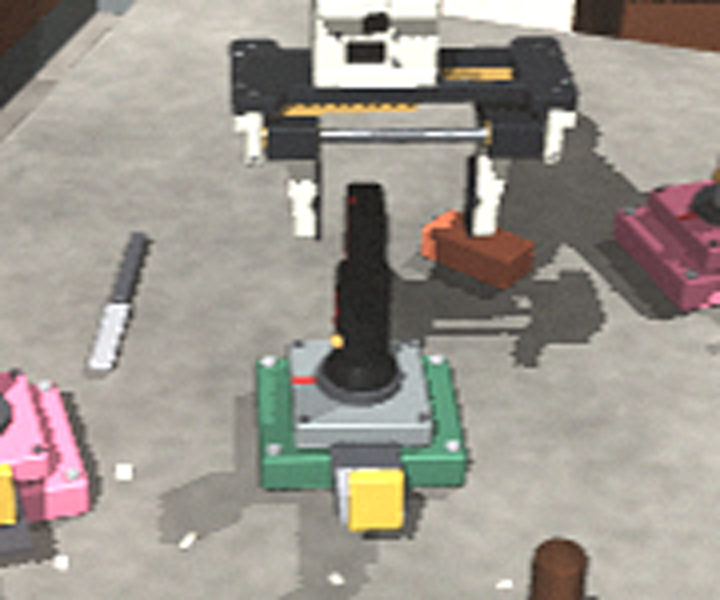

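The nozzle is home with the button out at (336,342). The yellow tab spans image rows 248–262, which matches 150 mm of travel, and the gripper is clear.

```bash
python3 -c "
from plant import ctrl
print(ctrl.close_job())"
```

```text
the job is handed in; nothing more can be done
None
```

The job is handed in at about 16 s: the nozzle is home on the collar with the button popped out through its hole, the blast gate was then pulled fully open and released, and none of the bystanders were touched.

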